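# Put the check weights back in their cases

### The arm

A 6-joint arm with a two-finger parallel gripper is mounted at the origin on a cart in front of the work surface, level with it; the furniture and walls round the work are solid. World frame = base frame: x ahead of the robot, y to its left, z up, the work surface at z = 0. Lengths are in mm, angles in rad, forces in N, time in s.
With the tool pointing down it reaches from about 325 to 875 mm from the base axis. Payload 4.4 kg.
Tool frame: the origin (TCP) lies on the centre line of the jaws, within the pads' length; the fingertips stand ahead of it and the grasp point (between the pads) lies 6 mm ahead of it (ctrl.tcp_to_tips is the z of the fingertips in the tool frame, in mm); z points along the fingers, y is the direction in which the jaws open and shut (so a half turn about z gives the same grasp; the last joint's range is limited). The gripper opens to 85 mm and grips with 20 to 120 N. Pads are 22 mm wide; open, the fingers measure 114 mm over their backs; the gripper's body (76 mm by 85 mm) begins 54 mm behind the grasp point. The pads swing forward as they close: fully open they stand 13 mm farther back than shut.
Start: joints at [0.985, 0.207, 1.542, -0, 1.393, -0.15], TCP at [242.738, 521.254, 256.282] pointing down, gripper open.
Joint ranges: [-2.73, 2.73], [-0.86, 2.22], [0.23, 2.46], [-1.11, 4.25], [0.08, 2.63], [-2.82, 2.82]. Speed limits (rad/s): [2.79, 2.79, 3.14, 3.14, 3.14, 3.14].

### API

Orientations are given as a 3x3 rotation matrix whose columns are the frame's x, y, z axes.
In Python, from plant import ctrl, sensors, optics gives the robot as it stands. Calls block until the motion is done:
- ctrl.move_ptp(position, orientation): joint-space move of the TCP to a pose.
- ctrl.move_l(position, rot=None, vel=150, threshold=None): straight line of the TCP; rot=None keeps the orientation; vel is the mean speed in mm/s. With threshold (N) it stops when the force on the tool has changed by that much, and returns True; else False.
- ctrl.set_joints(angles): joint-space move.
- ctrl.gripper_to(opening, force=None): finger opening in mm; force is the grip in N (None keeps the last); returns when the fingers have stopped.
- ctrl.hold(seconds).
- ctrl.solve_ik(position, orientation): joint angles nearest the present ones, or None.
- sensors.read_state(): the state.
- optics.grab_frame(name): name is "side" or "top"; returns (picture, depth): 400x640x3 uint8, red, green, blue; 400x640 float32, mm along the optical axis (not along the pixel's ray), 0 where there is no reading.
- optics.camera_params(name): a dict with "mtx" (3x3 intrinsics, pixels), "R" (3x3) and "t" (3): a world point X has camera coordinates R X + t. Camera axes: x right, y down, z forward; pixel columns grow to the right and rows downward; lengths in mm; the calibration is good to about 2 mm. A picture is of the moment at which its call begins. camera_params takes no time and is no camera call.
A pose or a line that the arm cannot do raises ctrl.MotionError and nothing moves.
- ctrl.finish_job(): hands the job in, once; it reports no verdict.
The state is a dict: "t": time; "q": joint angles; "qvel": joint speeds; "tau": joint torques, N m; "eef_pos": TCP position; "eef_rot": TCP orientation; "force": force on the tool from outside, world axes, zero at the start; "wrist_torque": the same for the moment, N m; "grip_width": finger opening in mm.
Only numpy, scipy, OpenCV 4.12 (cv2) and the standard library are available. Lean on these libraries where they do the work, as an engineer would, in place of code of your own. Each camera call takes 0.05 s, during which the arm holds its last target. There are 200 camera calls.

### The job

The counting scale has been checked: put each of the four steel check weights back, upright and fully down, into the well of the open wooden case that was bored for its size. Set them down gently, never drop them; leave the cases standing where they are, and do not disturb the loupe and the pot that stand among them.

Things in the scene. Friction and masses are not known exactly. Their poses are not given: they have to be found in the camera images.
- weight_a_mid (a point): the largest of four check weights: a plain steel cylinder standing upright, 40 mm across and 45 mm high, with a narrow neck and above it a round knob to lift it by (26 mm across, from 52 to 66 mm above the weight's foot); 66 mm tall in all, about 490 g. The point is on its axis, half-way up (33 mm above its foot); z up along the axis
- weight_b_mid (a point): the second largest of four check weights: a plain steel cylinder standing upright, 31 mm across and 35 mm high, with a narrow neck and above it a round knob to lift it by (20 mm across, from 41 to 52 mm above the weight's foot); 52 mm tall in all, about 210 g. The point is on its axis, half-way up (26 mm above its foot); z up along the axis
- weight_c_mid (a point): the second smallest of four check weights: a plain steel cylinder standing upright, 24 mm across and 28 mm high, with a narrow neck and above it a round knob to lift it by (16 mm across, from 33 to 42 mm above the weight's foot); 42 mm tall in all, about 100 g. The point is on its axis, half-way up (21 mm above its foot); z up along the axis
- weight_d_mid (a point): the smallest of four check weights: a plain steel cylinder standing upright, 18 mm across and 22 mm high, with a narrow neck and above it a round knob to lift it by (13 mm across, from 26 to 32 mm above the weight's foot); 32 mm tall in all, about 50 g. The point is on its axis, half-way up (16 mm above its foot); z up along the axis
- case_a: the largest of four open weight cases, lids off: a loose square wooden block 78 x 78 mm, 34 mm high, with one round well in the middle of its top, 46 mm across, 28 mm deep, mouth bevelled 3 mm all round, blue felt on its floor (floor 6 mm above the block's underside). It is bored for the 40 mm weight. Origin: centre of its underside; z up, x and y along its sides. All these things stand on a thin grey fabric mat, 2 mm thick, that lies on the bench
- case_b: the second largest of four open weight cases, lids off: a loose square wooden block 64 x 64 mm, 28 mm high, with one round well in the middle of its top, 36 mm across, 22 mm deep, mouth bevelled 3 mm all round, blue felt on its floor (floor 6 mm above the block's underside). It is bored for the 31 mm weight. Origin: centre of its underside; z up, x and y along its sides
- case_c: the second smallest of four open weight cases, lids off: a loose square wooden block 52 x 52 mm, 22 mm high, with one round well in the middle of its top, 29 mm across, 16 mm deep, mouth bevelled 3 mm all round, blue felt on its floor (floor 6 mm above the block's underside). It is bored for the 24 mm weight. Origin: centre of its underside; z up, x and y along its sides
- case_d: the smallest of four open weight cases, lids off: a loose square wooden block 40 x 40 mm, 17 mm high, with one round well in the middle of its top, 23 mm across, 11 mm deep, mouth bevelled 3 mm all round, blue felt on its floor (floor 6 mm above the block's underside). It is bored for the 18 mm weight. Origin: centre of its underside; z up, x and y along its sides
- loupe_mid (a point): a black eye loupe standing on its rim, round, 35 mm across, 27 mm high; not part of the job. The point is its centre, 13.5 mm up
- pot_mid (a point): a small white lidded pot with a green lid, 52 mm across, 50 mm high; not part of the job. The point is on its axis 21 mm above its foot

How it is judged (in metres and radians):
At the end, for the whole second after the job is handed in: Each weight stands in the case of its own size: its axis within 8 mm of the case's centre, its foot on the well's floor to within 4 mm, within 0.15 rad of upright and at rest; every case is upright (0.1 rad) and within 30 mm of where it stood, the loupe and the pot within 25 mm (horizontal distance between weight_a_mid and case_a below 0.008 m and z of weight_a_mid in the frame of case_a between 0.035 and 0.043 m and angle between each of weight_a_mid, weight_b_mid, weight_c_mid, weight_d_mid's own z axis and vertical below 0.15 rad and linear speed of each of weight_a, weight_b, weight_c, weight_d below 0.02 m/s and angle between each of case_a, case_b, case_c, case_d's own z axis and vertical below 0.1 rad and distance of each of case_a, case_b, case_c, case_d from where it was at the start of the episode below 0.03 m and horizontal distance between weight_b_mid and case_b below 0.008 m and z of weight_b_mid in the frame of case_b between 0.028 and 0.036 m and horizontal distance between weight_c_mid and case_c below 0.008 m and z of weight_c_mid in the frame of case_c between 0.023 and 0.031 m and horizontal distance between weight_d_mid and case_d below 0.008 m and z of weight_d_mid in the frame of case_d between 0.018 and 0.026 m and distance of each of loupe_mid, pot_mid from where it was at the start of the episode below 0.025 m); the robot touches nothing.
It fails at once if the largest weight is dropped or thrown (it moves faster than 0.6 m/s, a fall of about 18 mm, while the fingers do not hold it) (contact force between the fingers and weight_a below 0.02 N and linear speed of weight_a above 0.6 m/s).
It fails at once if the second largest weight is dropped or thrown (it moves faster than 0.6 m/s, a fall of about 18 mm, while the fingers do not hold it) (contact force between the fingers and weight_b below 0.02 N and linear speed of weight_b above 0.6 m/s).
It fails at once if the second smallest weight is dropped or thrown (it moves faster than 0.6 m/s, a fall of about 18 mm, while the fingers do not hold it) (contact force between the fingers and weight_c below 0.02 N and linear speed of weight_c above 0.6 m/s).
It fails at once if the smallest weight is dropped or thrown (it moves faster than 0.6 m/s, a fall of about 18 mm, while the fingers do not hold it) (contact force between the fingers and weight_d below 0.02 N and linear speed of weight_d above 0.6 m/s).
It fails at once if the loupe or the pot is pushed more than 25 mm from its place (distance of any of loupe_mid, pot_mid from where it was at the start of the episode above 0.025 m).
It also fails if it takes over 115 s, if anything falls off the work surface, if the arm or the gripper's body presses on something with over 40 N, if the wrist force passes 120 N, or if a joint passes its speed limit or range.

## Working session

There is one attempt and no reset: what is moved stays moved. The work goes in short steps, each a Python script; the robot and the scene stay as the last script left them, time stands still between calls to the robot, and variables do not carry over. Pictures are saved under pics/ and viewed, about 12 in all and at most 16, crops included, and the job is handed in when it is done.

```bash
mkdir -p pics; python3 - <<'E'
from plant import ctrl, sensors, optics
import numpy as np, cv2
for n in("top","side"):
    p,d=optics.grab_frame(n); c=optics.camera_params(n)
    np.savez(n+"0.npz",p=p,d=d,**c)
    cv2.imwrite(f"pics/{n}0.png",p[:,:,::-1])
    print(n,c["mtx"].round(1).tolist(),(-c["R"].T@c["t"]).round(0),c["R"].round(2).tolist())
print(ctrl.tcp_to_tips,sensors.read_state()["t"],sensors.read_state()["eef_rot"])
E
```

```text
top [[379.7, 0.0, 320.6], [0.0, 379.7, 196.4], [0.0, 0.0, 1.0]] [473.  14. 917.] [[-0.02, -1.0, 0.02], [-1.0, 0.02, -0.08], [0.08, -0.02, -1.0]]
side [[400.7, 0.0, 325.3], [0.0, 400.7, 197.9], [0.0, 0.0, 1.0]] [ 391. -674.  554.] [[0.98, -0.18, -0.01], [-0.11, -0.57, -0.81], [0.14, 0.8, -0.59]]
25.0 0.1 [[-9.06528950e-01  4.22142200e-01 -1.10730411e-03]
 [ 4.22143549e-01  9.06527443e-01 -1.67879638e-03]
 [ 2.95110768e-04 -1.98931881e-03 -9.99997978e-01]]
```

View pics/top0.png

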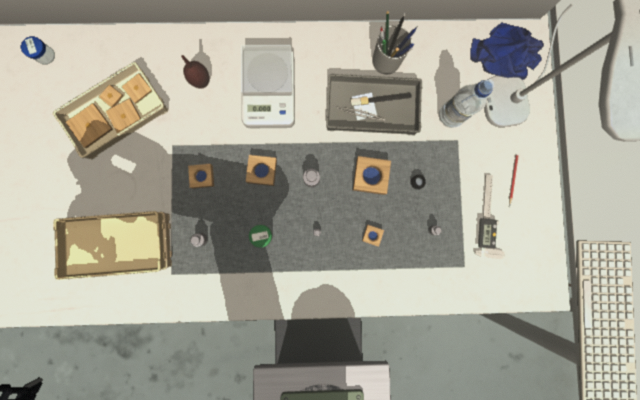

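View pics/side0.png

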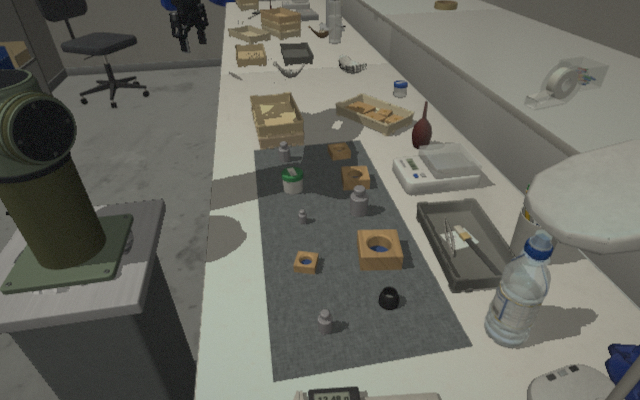

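The top view shows weights a (311,175), b (197,239), c (435,230), d (317,229), and cases a (371,175), b (261,169), c (200,175), d (373,236). The loupe is at (418,181) and the pot at (261,237). The side view agrees.

```bash
cat > see.py <<'E'
import numpy as np, cv2
def cloud(d,c):
    v,u=np.mgrid[:400,:640]; K=c["mtx"]
    X=np.stack([(u-K[0,2])/K[0,0]*d,(v-K[1,2])/K[1,1]*d,d],-1)
    return (X-c["t"])@c["R"]
def ray(u,v,z,c):
    r=np.linalg.inv(c["mtx"])@[u,v,1]; r=c["R"].T@r; o=-c["R"].T@c["t"]
    return o+r*(z-o[2])/r[2]
def proj(X,c):
    x=c["mtx"]@(c["R"]@np.asarray(X,float)+c["t"]); return x[:2]/x[2]
def case(p,d,c,u,v,h,s,win=28):
    """top-face centre: wood-coloured pixels at top height, min-area rect on plane"""
    P=cloud(d,c); hsv=cv2.cvtColor(p,cv2.COLOR_RGB2HSV).astype(int)
    m=(hsv[...,1]>90)&(hsv[...,0]>5)&(hsv[...,0]<28)&(d>0)
    m[:max(v-win,0)]=0; m[v+win:]=0; m[:,:max(u-win,0)]=0; m[:,u+win:]=0
    m&=abs(P[...,2]-(h+2))<5
    q=np.argwhere(m)[:,::-1]
    w=np.array([ray(a,b,h+2,c)[:2] for a,b in q],np.float32)
    r=cv2.minAreaRect(w); return np.array(r[0]),np.array(r[1]),r[2],np.median(P[m][:,2]),len(q)
def weight(p,d,c,u,v,H,win=16):
    P=cloud(d,c); W=P[v-win:v+win,u-win:u+win].reshape(-1,3); 
    out=[]
    for lo,hi in((6,H*.68+2),(H*.68+2,H+8)):
        s=W[(W[:,2]>lo)&(W[:,2]<hi)]
        out.append((s[:,:2].min(0).round(1),s[:,:2].max(0).round(1),s[:,:2].mean(0).round(1),s[:,2].max().round(1),len(s)) if len(s) else None)
    return out
E
python3 - <<'E'
from see import *
T=dict(np.load("top0.npz")); S=dict(np.load("side0.npz"))
for n,f,L in(("top",T,dict(a=(371,175),b=(261,169),c=(200,175),d=(373,236))),("side",S,dict(a=(380,248),b=(355,178),c=(341,151),d=(307,261)))):
    print(n)
    for (k,(u,v)),h,s in zip(L.items(),(34,28,22,17),(78,64,52,40)):
        print(k,[np.round(x,1) for x in case(f["p"],f["d"],f,u,v,h,s)])
for n,f,L in(("top",T,dict(a=(311,175),b=(197,239),c=(435,230),d=(317,229))),("side",S,dict(a=(359,202),b=(285,153),c=(324,321),d=(303,216)))):
    print(n)
    for (k,(u,v)),H in zip(L.items(),(66,52,42,32)):
        for o in weight(f["p"],f["d"],f,u,v,H): print(k,o)
P=cloud(T["d"],T); print("mat z",np.median(P[200:210,220:250,2]),P[200:210,300:400,2].std())
def z(f,L,s,w):
    return np.hstack([cv2.resize(f["p"][v-w:v+w,u-w:u+w],(s,s),interpolation=cv2.INTER_CUBIC) for u,v in L])
a=z(T,[(311,175),(197,239),(435,230),(317,229)],200,20);b=z(S,[(359,202),(285,153),(324,321),(303,216)],200,20)
cv2.imwrite("pics/w0.png",np.vstack([a,b])[:,:,::-1])
E
```

```text
top
a [array([ 593.2, -128.6]), array([78.6, 78.8]), np.float64(80.8), np.float64(36.7), np.int64(810)]
b [array([610.8, 132.6]), array([64.9, 64.9]), np.float64(82.5), np.float64(30.6), np.int64(565)]
c [array([601. , 275.5]), array([52.3, 53. ]), np.float64(4.1), np.float64(24.4), np.int64(383)]
d [array([ 451.1, -128.3]), array([40.5, 39.5]), np.float64(70.3), np.float64(19.8), np.int64(209)]
side
a [array([ 591.3, -132.9]), array([81.5, 78. ]), np.float64(81.1), np.float64(35.9), np.int64(883)]
b [array([609.1, 171.3]), array([161.3,  69.1]), np.float64(88.8), np.float64(30.0), np.int64(324)]
c [array([607.6, 209. ]), array([ 64.5, 180. ]), np.float64(1.7), np.float64(24.0), np.int64(231)]
d [array([ 449.8, -132.3]), array([44. , 40.3]), np.float64(69.4), np.float64(18.7), np.int64(275)]
top
a (array([564.7, -22.4]), array([635.6,  52.3]), array([584.8,  14.2]), np.float64(46.9), 78)
a (array([570.1,  -4.3]), array([607.7,  32.7]), array([588.6,  14.2]), np.float64(71.6), 195)
b (array([421.1, 254.3]), array([488.2, 322.8]), array([452.2, 273.3]), np.float64(37.4), 100)
b (array(
[... 598 characters left out ...]
  -6.9]), array([605.9,  25.3]), array([587.7,   7. ]), np.float64(70.0), 173)
b (array([413.7, 260.5]), array([504. , 408.9]), array([453.7, 320.8]), np.float64(37.3), 369)
b (array([421.9, 141.3]), array([477. , 347.2]), array([452.8, 234. ]), np.float64(56.3), 91)
c (array([ 447.8, -289.3]), array([ 471.2, -270.1]), array([ 458.3, -283.6]), np.float64(30.6), 187)
c (array([ 448.8, -287.3]), array([ 469. , -270.6]), array([ 458.9, -279.5]), np.float64(46.1), 114)
d (array([452.3,  -7.7]), array([469.8,   4.1]), array([460.9,  -3. ]), np.float64(23.2), 60)
d (array([452.5,  -5.6]), array([468.3,   7.8]), array([460.7,   0.9]), np.float64(34.8), 41)
mat z 2.9281879181122816 40.87341129540855
```

View pics/w0.png

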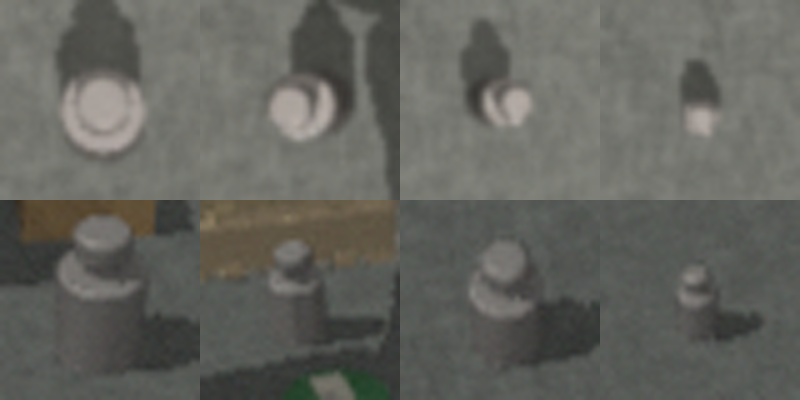

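The zoom shows all four weights upright, with clear knob tops. The two cameras disagree by about (1.5, 4) mm. I'll grip with the jaws along x, where they agree best, so the y offset cancels between pick and place. Starting with weight a.

```bash
cat > act.py <<'E'
from plant import ctrl, sensors, optics
from see import *
import sys
T=dict(np.load("top0.npz"))
BIAS=np.array([-0.8,-2.1])
DIM=dict(a=(66,45,26),b=(52,35,20),c=(42,28,16),d=(32,22,13))
KNOB=dict(a=(311.1,175.3),b=(194.6,240.2),c=(438.0,230.2),d=(317.0,233.4))
W={k:ray(*KNOB[k],DIM[k][0]+2,T)[:2]+BIAS for k in DIM}
C={k:np.array(v)+BIAS for k,v in dict(a=(593.2,-128.6),b=(610.8,132.6),c=(601.0,275.5),d=(451.1,-128.3)).items()}
R=np.array([[0,1,0],[1,0,0],[0,0,-1.]])      # jaws along world x
def at(xy,z): return [float(xy[0]),float(xy[1]),float(z)]
def zgrip(k): return 2+DIM[k][1]+2.5+ctrl.tcp_to_tips   # tips 2.5 mm above the body's shoulder
def st(m):
    s=sensors.read_state(); print(m,"t",round(s["t"],1),"p",np.round(s["eef_pos"],1),"w",round(s["grip_width"],1),"F",np.round(s["force"],1))
def pick(k,rot=R,lift=100):
    z=zgrip(k); ctrl.gripper_to(DIM[k][2]+24)
    ctrl.move_ptp(at(W[k],z+60),rot); ctrl.move_l(at(W[k],z+12),rot)
    hit=ctrl.move_l(at(W[k],z),vel=40,threshold=8); st(f"down hit={hit}")
    ctrl.gripper_to(DIM[k][2]-6,force=40); st("gripped")
    ctrl.move_l(at(W[k],z+5),vel=25); ctrl.move_l(at(W[k],z+lift),vel=120); st("lifted")
def over(k,rot=R,h=45,lift=100):
    z=zgrip(k); ctrl.move_l(at(C[k],z+lift),rot,vel=200); ctrl.move_l(at(C[k],z+h),vel=120); ctrl.hold(.3); st("over")
def lower(k):
    z=zgrip(k)+6; p=sensors.read_state()["eef_pos"]
    ctrl.move_l(at(p,z+8),vel=60)
    hit=ctrl.move_l(at(p,z-3),vel=12,threshold=5); s=sensors.read_state()
    print("hit",hit,"dz above seat",round(s["eef_pos"][2]-z,2)); st("low")
def release(k):
    p=sensors.read_state()["eef_pos"]; ctrl.gripper_to(DIM[k][2]+20); ctrl.move_l(at(p,p[2]+70),vel=120); st("released")
def snap(name,n="side",crop=None,s=1):
    p,d=optics.grab_frame(n); np.savez(name+".npz",p=p,d=d,**optics.camera_params(n))
    if crop: u,v,w=crop; p=cv2.resize(p[v-w:v+w,u-w:u+w],None,fx=s,fy=s,interpolation=cv2.INTER_CUBIC)
    cv2.imwrite(f"pics/{name}.png",p[:,:,::-1])
E
python3 - <<'E'
from act import *
for k in "abcd": print(k,W[k].round(1),C[k].round(1),zgrip(k))
pick("a"); over("a",h=42)
snap("a_side",crop=(380,230,50),s=6); snap("a_top","top")
print(ctrl.tcp_to_tips)
E
```

```text
a [589.3  11.8] [ 592.4 -130.7] 74.5
b [449.7 276.1] [610.  130.5] 64.5
c [ 459.2 -278.2] [600.2 273.4] 57.5
d [458.2   1. ] [ 450.3 -130.4] 51.5
down hit=False t 3.7 p [589.2  11.8  74.4] w 49.8 F [-0.  -0.5  0.1]
gripped t 4.0 p [589.8  11.7  75. ] w 23.4 F [ 0.  -0.3  1.4]
lifted t 5.3 p [588.4  11.9 173.4] w 23.8 F [-0.2 -0.4 -5.6]
over t 7.1 p [ 593.  -131.   117.5] w 23.8 F [ 0.4  0.7 -4.4]
25.0
```

View pics/a_side.png

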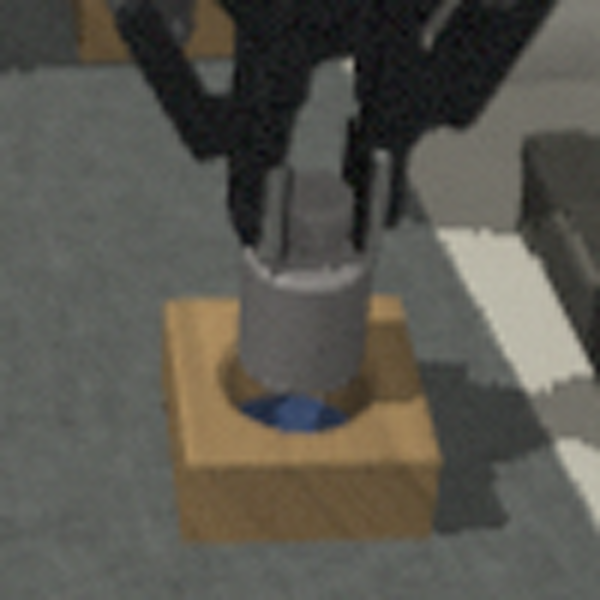

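Weight a hangs upright above case a, with its body centre at crop u≈306 and the well centre at about (295,375). I'll compare these with the projected model.

```bash
python3 - <<'E'
from act import *
S=dict(np.load("a_side.npz"))
x,y=591.3,-132.9  # case centre in side frame
cr=lambda X:(proj(X,S)-[330,180])*6+3
print("well mouth",cr([x,y,36]),"weight foot",cr([x,y,44.5]),"shoulder",cr([x,y,89.5]))
for dx in(-20,20): print(cr([x+dx,y,66]))
E
```

```text
well mouth [297.63347696 383.2661767 ] weight foot [299.49483295 363.21847171] shoulder [309.7702353 252.5474141]
[242.00390618 319.5193755 ]
[366.14702129 303.17670246]
```

```bash
python3 - <<'E'
from act import *
lower("a"); snap("a_low",crop=(380,230,50),s=6)
E
```

```text
hit True dz above seat 0.41
low t 8.5 p [ 592.9 -130.8   80.9] w 23.9 F [-0.2 -0.3  6. ]
```

View pics/a_low.png

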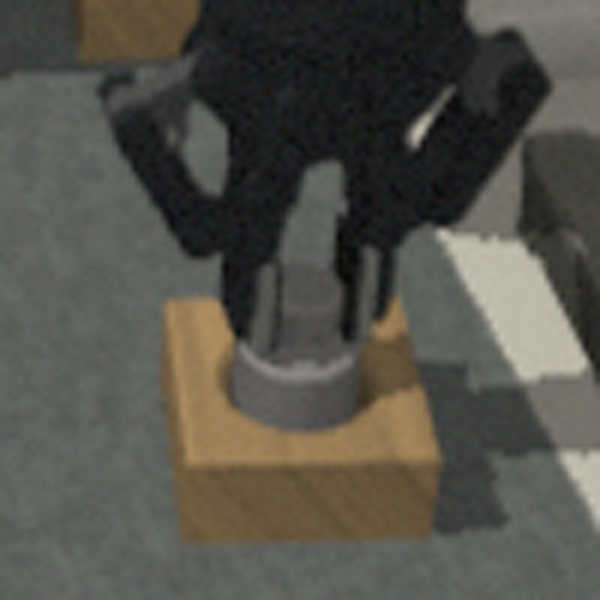

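Weight a is fully down in the well, 0.4 mm from the computed seat height. I'll release it and do b, then d, and c only while the seating check passes.

```bash
python3 - <<'E'
from act import *
release("a")
for k in "bd":
    print("==",k); pick(k); F=sensors.read_state()["force"][2]; w=sensors.read_state()["grip_width"]
    if w<DIM[k][2]-5: sys.exit("no grasp?")
    over(k); lower(k)
    if abs(sensors.read_state()["eef_pos"][2]-zgrip(k)-6)>1.8: snap(k+"_low"); sys.exit("not seated")
    release(k)
E
```

```text
released t 9.7 p [ 592.3 -130.7  150.2] w 46.0 F [-0.8  0.3 -0.8]
== b
down hit=False t 12.4 p [449.5 276.2  64.4] w 44.0 F [ 0.6  0.2 -0.3]
gripped t 12.8 p [450.  276.3  64.9] w 17.5 F [0.3 0.5 1.7]
lifted t 14.0 p [449.  275.8 163.6] w 17.0 F [-0.5 -0.9 -1.8]
over t 16.2 p [610.7 130.5 110.5] w 17.4 F [ 0.   0.1 -2.4]
hit True dz above seat 0.32
low t 17.5 p [610.9 130.5  70.8] w 17.7 F [-0.4  0.9  5. ]
released t 18.6 p [610.3 130.5 140.2] w 39.7 F [0.  0.3 0.3]
== d
down hit=False t 20.6 p [458.    1.   51.5] w 37.2 F [-1.  -0.4  0.1]
gripped t 21.0 p [458.3   0.9  51.7] w 8.7 F [-0.8  0.6  2.7]
lifted t 22.2 p [457.4   1.1 150.7] w 8.8 F [ 0.7 -0.1 -0.8]
over t 24.0 p [ 450.9 -130.7   97.3] w 9.0 F [-0.5 -0.1  0.2]
hit True dz above seat 0.12
low t 25.3 p [ 451.3 -130.8   57.6] w 9.0 F [-0.8  0.2  4.3]
released t 26.4 p [ 450.8 -130.5  127.1] w 33.0 F [ 0.7 -0.4 -0.8]
```

```bash
python3 - <<'E'
from act import *
ctrl.move_ptp(at((459.2,-278.2),200),R)
p,d=optics.grab_frame("side")
q=[p[v-w:v+w,u-w:u+w] for u,v,w in((380,248,30),(355,178,30),(307,258,30),(324,321,30))]
cv2.imwrite("pics/bd.png",np.hstack([cv2.resize(x,(200,200),interpolation=cv2.INTER_CUBIC) for x in q])[:,:,::-1])
st("")
E
```

```text
t 27.2 p [ 458.1 -275.9  197.8] w 32.8 F [ 0.  0. -0.]
```

View pics/bd.png

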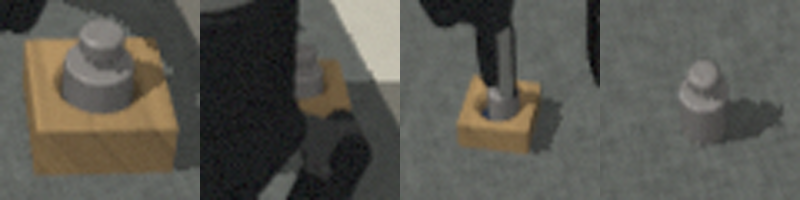

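Weights a, b and d stand upright in their cases, though b and d are partly hidden by the arm. Weight c is still standing at (324,321). Now c.

```bash
python3 - <<'E'
from act import *
k="c"; pick(k)
if sensors.read_state()["grip_width"]<DIM[k][2]-5: sys.exit("no grasp?")
over(k); lower(k)
if abs(sensors.read_state()["eef_pos"][2]-zgrip(k)-6)>1.8: snap(k+"_low"); sys.exit("not seated")
release(k)
ctrl.set_joints([0.985,0.207,1.542,0,1.393,-0.15]); ctrl.hold(.5)
snap("end_top","top"); snap("end_side")
a=np.load("end_top.npz")["p"]; b=np.load("end_side.npz")["p"]
z=lambda p,u,v,w:cv2.resize(p[v-w:v+w,u-w:u+w],(200,200),interpolation=cv2.INTER_CUBIC)
g=np.vstack([np.hstack([z(a,u,v,22) for u,v in((371,175),(261,169),(200,175),(373,236))]),np.hstack([z(b,u,v,26) for u,v in((380,246),(355,176),(341,150),(307,258))])])
cv2.imwrite("pics/end.png",g[:,:,::-1])
f=dict(np.load("end_top.npz"))
for (k,(u,v)),h,s in zip(dict(a=(371,175),b=(261,169),c=(200,175),d=(373,236)).items(),(34,28,22,17),(78,64,52,40)):
    print(k,(case(f["p"],f["d"],f,u,v,h,s)[0]+BIAS-C[k]).round(1))
E
```

```text
down hit=False t 28.7 p [ 459.  -278.1   57.3] w 40.4 F [ 0.   0.2 -0. ]
gripped t 29.1 p [ 459.4 -278.3   57.8] w 13.1 F [0.4 0.1 1.4]
lifted t 30.4 p [ 458.6 -277.7  156.6] w 12.8 F [-0.1 -1.1 -0.7]
over t 34.3 p [600.8 273.6 103.6] w 13.0 F [-0.   0.5 -1. ]
hit True dz above seat 0.16
low t 35.6 p [601.1 273.6  63.7] w 12.5 F [ 0.3 -0.9  4.5]
released t 36.7 p [600.5 273.5 133.1] w 36.2 F [ 0.6 -0.  -0.2]
a [-0.1 -0.1]
b [0.3 0.1]
c [-0.1  0.2]
d [ 1.5 -0.1]
```

View pics/end.png

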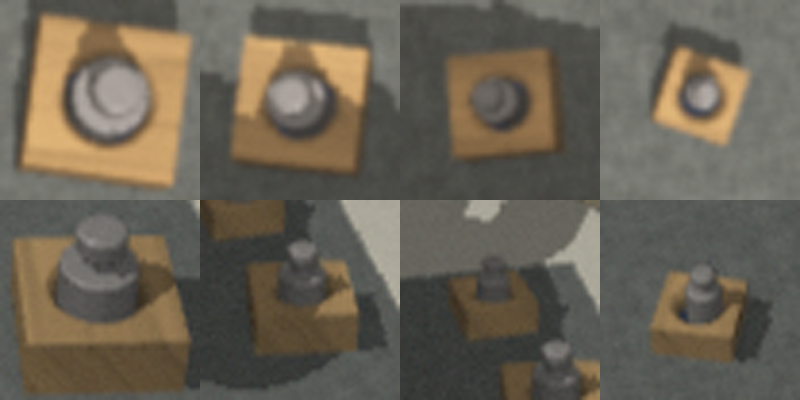

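View pics/end_side.png

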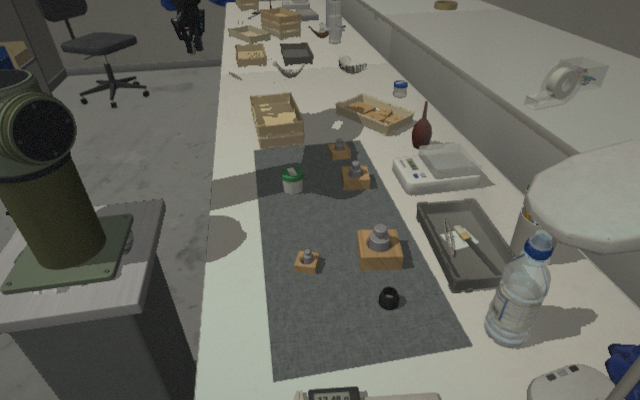

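Both views show all four weights upright and down in their own wells. The loupe (389,298) and the pot (292,180) have not moved, and the arm is clear.

```bash
python3 -c "
from plant import ctrl; ctrl.finish_job()"
```

```text
the job is handed in; nothing more can be done
```

All four check weights are back, each upright in the case bored for its size, and I handed the job in after about 40 s of robot time. I lifted each one by its knob and lowered it slowly until it touched the well floor before opening the jaws.

**Seating:** each weight touched down within 0.5 mm of its computed seat height (a 0.41, b 0.32, c 0.16, d 0.12 mm).

**Cases, loupe and pot:** the last top view puts cases a, b and c within 0.3 mm of where they stood. Case d reads 1.5 mm off in x, which may be a real nudge or an effect of the weight in the image. By eye in the last side view, the loupe and the pot stand where they did at the start.

**Disagreements:**
- **Cameras:** the two disagreed by about 1.5 mm in x and 4 mm in y. I used the average and gripped along x so the y difference cancelled out.
- **Weight d's grip:** the jaws closed to about 9 mm on its 13 mm knob, a little further than on the other weights, but it was carried and seated normally.

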